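# Fit the lever bar to the leather shop's bench press and hold the press closed

## Task

Fetch the press's lever bar, the tall bar with the thick ribbed grip that stands among the short punches in the wooden block, and stand it fully home in the upright square socket at the side of the bench press. Then pull the bar over towards the press's open front, against the return spring, until it comes up against its stop and the ram is right down on the lower die. Finish while still holding it there by the bar alone, touching no other part of the press, so that I can tighten the die's set screw; leave the punches and the hammer as they are.

Things in the scene. Friction and masses are not known exactly. Their poses are not given: they have to be found in the camera images.
- press: dark cast-iron C-frame bench press, fixed, upright, 205 mm deep (x), 115 mm wide (y); head 135 x 60 mm, its top 200 mm above the bench; the steel ram stands up through the head to 224 mm, 27 mm in front of the origin. Origin: centre of the underside; +x points to the back (the column), so its open front, roughly facing the robot, looks along its -x
- socket (a point): mouth centre of the lever socket's bore. The socket is a 34 x 34 mm steel block on the press's -y side, 66 mm from the press's middle plane, that turns with the pinion; at rest it is upright, its mouth 211 mm above the bench. Bore 14 mm wide, 45 mm deep, square-edged, flat floor. z points out of the bore. The bar has about 0.05 rad of play in it
- pivot (a point): point on the pinion axis that the socket turns about, 46 mm under the mouth of the socket at rest, 165 mm above the bench, in the plane in which the bar swings. Its axes are the press's; the pinion axis is its y
- lever_hub (a joint): angle of socket and pinion, rad: 0 = socket upright, at rest on a stop; grows as the bar's top swings to the press's front (-x of the press) and down; 1.10 = the other stop, ram down on the die. A return spring pulls back all the time: 0.42 N m at 0, rising evenly to 1.2 N m at 1.10 (about 9 N at mid-grip); let go, it flies back
- bar: the press's lever bar, about 0.2 kg, the tallest piece standing in the block: steel rod 12 mm thick, 180 mm long in all, with a black ribbed round grip 24 mm thick on its top 62 mm (118 to 180 mm above the foot); foot tapered to 9 mm over its last 4 mm. Origin: centre of the foot's end face; z along the bar towards the grip
- bar_grip (a point): point on the bar's axis in the middle of the grip, 150 mm above the foot
- block: pale wooden punch block, fixed, 100 x 150 x 60 mm (x, y, z), six bores 13.5 mm wide and 45 mm deep in two rows; the bar and two punches stand in three of them (their feet 15 mm above the bench). Origin: centre of the underside. It stands to the left or to the right of the press
- punch_a: steel tube punch, 110 mm tall, 12 mm thick, standing in the block (its top 125 mm above the bench). Origin: foot; z up. Leave alone
- punch_b: steel flat chisel punch with an 18 mm wide blade at its top, 106 mm tall, 12 mm thick, standing in the block. Origin: foot; z up. Leave alone
- tray: open wooden rivet tray, fixed, 130 x 160 x 42 mm, on the other side of the press from the block. Origin: centre of the underside
- hammer: small hammer with a wooden handle lying on the bench in front of the press, 260 mm long along its x, 26 mm thick (steel head, 88 mm, at +x). Origin: its middle, underside. Leave alone

How it is judged:
By the outcome, as a careful person would: the job done as asked, in the order asked, and still so for the second after the job is handed in, while the arm keeps its last pose, push and grip.
It also fails if it takes over 64 s, if anything falls off the work surface, if the arm or the gripper's body presses on something with over 40 N, if the wrist force passes 120 N, or if a joint passes its speed limit or range.

## Robot

A 6-joint arm with a two-finger parallel gripper is mounted at the origin on the work surface. World frame = base frame: x ahead of the robot, y to its left, z up, the work surface at z = 0. Lengths are in mm, angles in degrees, forces in N, time in s.
With the tool pointing down it reaches from about 325 to 1000 mm from the base axis. Payload 5.1 kg.
Tool frame: the origin (TCP) lies midway between the tips of the shut fingers; the grasp point (between the pads) lies 19 mm behind it; y points along the fingers, x is the direction in which the jaws open and shut, and the axes are right-handed (so a half turn about y gives the same grasp; the last joint's range is limited). The gripper opens to 85 mm and grips with 20 to 120 N. Pads are 22 mm wide; open, the fingers measure 114 mm over their backs; the gripper's body (76 mm by 85 mm) begins 54 mm behind the grasp point. The pads swing forward as they close: fully open they stand 13 mm farther back than shut.
Start: joints at [67.747, 7.093, 94.555, -0, 78.352, -4.733], TCP at [195.707, 619.825, 231.322] pointing down, gripper open.
Joint ranges: [-149.61, 149.61], [-58.7, 133.49], [1.44, 155.28], [-77.14, 257.14], [18.33, 153.61], [-166.67, 166.67]. Speed limits (degrees/s): [147.25, 147.25, 180, 180, 180, 180].

## Interface

Orientations are given as [roll, pitch, yaw] about the fixed x, y, z axes, in that order (R = Rz(yaw) Ry(pitch) Rx(roll)).
In Python, from workcell import arm gives the robot as it stands. The module is installed in compiled form; this text tells all that it offers.
- The arm moves only by the shell command python3 -m handwheel 'ROWS'. ROWS is JSON, a list of rows, each a list of 3 entries, a list of its own where there are three numbers: the shift along the tool's x, y, z as a fraction of full scale, then the turn about the tool's y as a fraction of full scale, then the opening, from 0 (shut) to 1 (fully open). A call has 1 to 12 rows; each row is the pose to reach, as a shift and turn from the pose commanded when the call began, along the tool's axes at that moment; what a row does not reach only later rows make up. Full scale, the value 1, is 300 mm for a shift and 45 degrees for a turn. A row lasts 1/12 s, in which the tool goes at most 41.7 mm and 7.16 degrees, less where a joint would pass 70% of its speed; a pose out of reach is approached as far as the arm can. A call with a number of a shift or a turn outside -1 to 1 is refused whole. A call with a gripper value outside its range is refused whole. The fingers move at their own pace and stop on an object; the grip force is fixed at half the most. Time passes only in rows, so rows that repeat a pose let the fingers close. It gives the time, the measured TCP pose, the force and the opening at its end, in the units of the state.
- arm.read_state(): the state, without advancing time (a new reading comes with each control period).
- arm.read_camera(name): name is "scene" or "side" or "wrist"; returns a dict with "image" (400x640x3 uint8, blue, green, red), "z_map" (400x640 float32, mm along the optical axis (not along the pixel's ray), 0 where there is no reading), "camera_matrix" (3x3 intrinsics, pixels), "k1" (the pictures are not rectified: a ray, as slopes to the right and down, at radius r is drawn at 1 + k1 r^2 times it, then the intrinsics apply), "T" (4x4, takes a point from camera to world coordinates). Camera axes: x right, y up, looking along -z (the intrinsics and any distortion apply to the point x, -y, -z); pixel columns grow to the right and rows downward; lengths in mm; the calibration is good to about 2 mm. A picture is of the moment at which its call begins.
- arm.job_done(): hands the job in, once; it reports no verdict.
The state is a dict: "time": time; "q": joint angles; "joint_velocities": joint speeds; "joint_efforts": joint torques, N m; "eef_pos": TCP position; "orientation": TCP orientation; "wrist_force": force on the tool from outside, world axes, zero at the start; "torque": the same for the moment, N m; "finger_gap": opening from 0.0 (shut) to 1.0 (fully open).
Only numpy, scipy, OpenCV 4.12 (cv2) and the standard library are available. Lean on these libraries where they do the work, as an engineer would, in place of code of your own. Each camera call takes 0.05 s, during which the arm holds its last target. There are 200 camera calls.

## Working session

There is one attempt and no reset: what is moved stays moved. The work goes in short steps, Python scripts to look and compute and a shell command to move; the robot and the scene stay as the last step left them, time stands still between calls to the robot, and variables do not carry over. Pictures are saved under pics/ and viewed, about 8 in all and at most 12, crops included, and the job is handed in when it is done.

```bash
mkdir -p pics; cat > h.py <<'E'
import numpy as np,cv2
from workcell import arm
def grab(n):
    c=arm.read_camera(n); np.savez(f'{n}.npz',**{k:np.array(v) for k,v in c.items()}); return c
def load(n): return np.load(f'{n}.npz')
def ray(c,u,v):
    K=c['camera_matrix'];x=(u-K[0,2])/K[0,0];y=(v-K[1,2])/K[1,1]
    k=float(c['k1']);rd=np.hypot(x,y);r=rd
    for _ in range(20): r=rd/(1+k*r*r)
    s=r/rd if rd>0 else 1
    T=c['T'];d=T[:3,:3]@np.array([x*s,-y*s,-1.]);return T[:3,3],d   # z-depth parametrised
def onz(c,u,v,z):
    o,d=ray(c,u,v);return o+d*(z-o[2])/d[2]
def dep(c,u,v):
    o,d=ray(c,u,v);return o+d*c['z_map'][int(v),int(u)]
def proj(c,p):
    T=c['T'];q=T[:3,:3].T@(np.array(p)-T[:3,3]);x=q[0]/-q[2];y=-q[1]/-q[2];f=1+float(c['k1'])*(x*x+y*y);K=c['camera_matrix']
    return K[0,0]*x*f+K[0,2],K[1,1]*y*f+K[1,2]
def tri(c1,p1,c2,p2):
    o1,d1=ray(c1,*p1);o2,d2=ray(c2,*p2);A=np.stack([d1,-d2],1);s=np.linalg.lstsq(A,o2-o1,rcond=None)[0]
    a=o1+d1*s[0];b=o2+d2*s[1];return (a+b)/2,np.linalg.norm(a-b)
def cloud(c):
    z=c['z_map'];K=c['camera_matrix'];v,u=np.mgrid[:400,:640]
    pts=cv2.undistortPoints(np.stack([u,v],-1).reshape(-1,1,2).astype(np.float64),K,np.array([float(c['k1']),0,0,0])).reshape(400,640,2)
    P=np.stack([pts[...,0]*z,-pts[...,1]*z,-z],-1);P=P@c['T'][:3,:3].T+c['T'][:3,3];P[z<=0]=np.nan;return P
E
python3 - <<'E'
from h import *
ims=[]
for n in('scene','side'):
    c=grab(n);cv2.imwrite(f'pics/{n}0.png',c['image']);print(n,c['T'].round(2).tolist(),c['k1'],c['camera_matrix'].tolist())
s=arm.read_state();print(s)
E
```

```text
scene [[0.29, -0.52, 0.8, 1424.46], [0.96, 0.14, -0.25, -243.98], [0.02, 0.84, 0.54, 758.73], [0.0, 0.0, 0.0, 1.0]] -0.09321323306409583 [[462.28565443206094, 0.0, 312.3051535416679], [0.0, 462.28565443206094, 195.60927829253953], [0.0, 0.0, 1.0]]
side [[0.94, 0.16, -0.3, 241.44], [-0.34, 0.46, -0.82, -838.53], [0.01, 0.87, 0.49, 656.79], [0.0, 0.0, 0.0, 1.0]] -0.023494495459668297 [[364.996955243293, 0.0, 316.89268321553106], [0.0, 364.996955243293, 194.64468002197142], [0.0, 0.0, 1.0]]
{'time': 0.1, 'q': array([ 6.77457453e+01,  7.13165359e+00,  9.46275375e+01, -5.59368619e-05,
        7.83545805e+01, -4.73120777e+00]), 'joint_velocities': array([-0.08770082, -0.11165064, -0.07279418, -0.07169597,  0.04840667,
        0.03131903]), 'joint_efforts': array([ 3.61870716e-04, -4.24929965e+01, -3.66653252e+01, -9.94404013e-05,
        3.90365356e-03,  1.26118832e-05]), 'eef_pos': array([195.50240767, 619.29995745, 230.14136345]), 'orientation': array([-89.99067053,   0.11338847,  72.47697366]), 'wrist_force': array([ 0.03165238, -0.74619451, -0.02815272]), 'torque': array([ 0.0251794 , -0.01297272, -0.03470144]), 'finger_gap': 1.0022635431397005}
```

View pics/scene0.png

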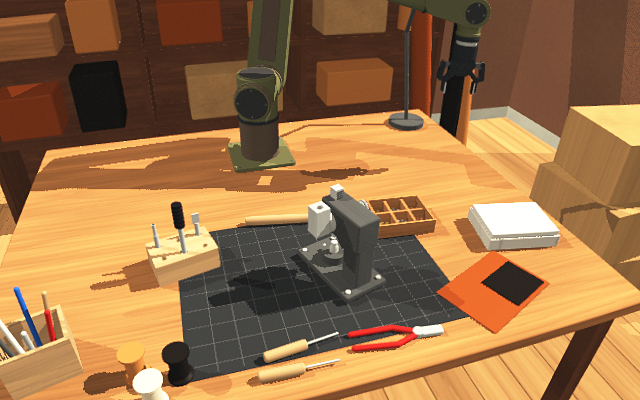

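View pics/side0.png

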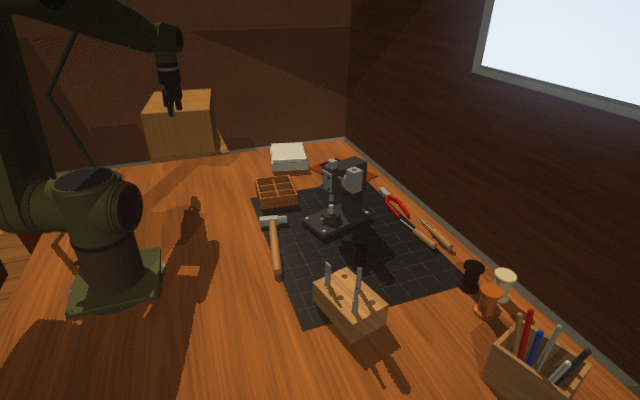

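Scene: bar at (178,215–250), grip top (177,205); block (183,255); socket block light at (320,215); press head (350,205); hammer handle (280,219); tray (400,213). Side: grip about (361,250), rod (357,280), socket (353,178).

```bash
python3 - <<'E'
from h import *
for n,roi in(('scene',[(165,195,195,245),(300,180,385,240)]),('side',[(340,225,375,300),(315,150,375,220)])):
    c=load(n);P=cloud(c);im=c['image']
    u0,v0,u1,v1=roi[0];Q=P[v0:v1,u0:u1].reshape(-1,3);I=im[v0:v1,u0:u1].reshape(-1,3)
    for lo,hi in((100,125),(136,150),(150,165),(165,180),(180,192),(192,205)):
        m=(Q[:,2]>lo)&(Q[:,2]<hi)
        if m.any():print(n,'bar',lo,m.sum(),np.median(Q[m],0).round(1),np.ptp(Q[m],0).round(1))
    u0,v0,u1,v1=roi[1];S=P[v0:v1,u0:u1];V=im[v0:v1,u0:u1].max(-1)
    for lo,hi in((195,205),(205,216),(216,230)):
        m=(S[...,2]>lo)&(S[...,2]<hi);Q=S[m]
        if len(Q)>3:
            r=cv2.minAreaRect(Q[:,:2].astype(np.float32));print(n,lo,len(Q),Q.mean(0).round(1),r)
b=[cv2.resize(load(n)['image'][v:v+100,u:u+133],(800,600),interpolation=cv2.INTER_CUBIC)[:, :] for n,u,v in(('scene',280,165),('side',280,140))]
cv2.imwrite('pics/crop1.png',cv2.resize(np.hstack(b),(800,300)))
E
```

```text
scene bar 100 81 [ 545.9 -281.6  113.9] [75.3 41.6 24.5]
scene bar 136 54 [ 552.4 -284.3  142.6] [16.5 23.6 12.8]
scene bar 150 61 [ 552.6 -284.   157.4] [14.6 23.3 14.6]
scene bar 165 67 [ 552.8 -284.6  173.1] [15.7 24.9 14.6]
scene bar 180 51 [ 551.7 -284.1  185.3] [13.9 23.8 11.3]
scene bar 192 64 [ 546.7 -284.3  195.7] [25.7 22.1  6.1]
scene 195 1087 [673.9  69.7 200.9] ((670.6589965820312, 51.22843551635742), (135.70265197753906, 113.76324462890625), 18.275001525878906)
scene 205 275 [653.6  18.  210.9] ((644.5952758789062, 30.406997680664062), (41.96754455566406, 100.05342864990234), 31.8250732421875)
scene 216 103 [617.8  60.  223.2] ((615.8456420898438, 60.98820495605469), (25.871431350708008, 22.92874526977539), 16.610347747802734)
side bar 100 84 [ 535.6 -291.5  112.2] [45.3 68.4 24.6]
side bar 136 53 [ 535.4 -294.9  143.2] [21.7 17.1 13.7]
side bar 150 61 [ 536.5 -294.7  157.5] [21.  16.  14.8]
side bar 165 64 [ 535.8 -294.3  172.5] [24.8 18.5 14.8]
side bar 180 50 [ 536.1 -295.5  186.3] [20.1 15.6 11.4]
side bar 192 72 [ 539.8 -287.7  195.4] [22.  21.4  5.1]
side 195 419 [657.   59.  200.6] ((664.0965576171875, 47.58772277832031), (138.23170471191406, 111.9346923828125), 19.264066696166992)
side 205 135 [643.4  16.  210.5] ((639.2944946289062, 30.57210922241211), (42.61008071899414, 101.7582015991211), 34.52854919433594)
side 216 50 [609.2  56.6 223. ] ((609.7932739257812, 58.53446960449219), (21.781818389892578, 23.878578186035156), 16.36726951599121)
```

View pics/crop1.png

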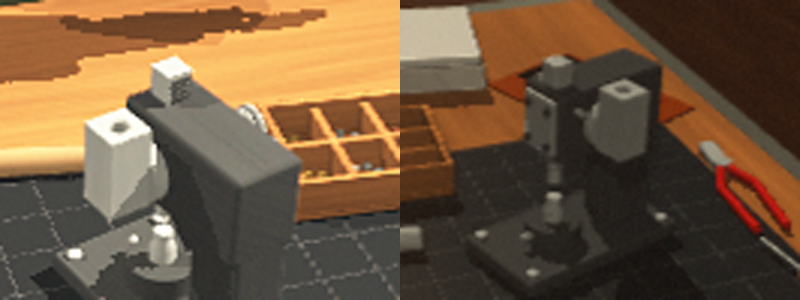

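Crop (3x per pixel): socket bore at scene (320.3,207), side (355,169.3); ram's square top beside the head; both sharp enough to triangulate.

```bash
python3 - <<'E'
from h import *
a,b=load('scene'),load('side')
print('bore',tri(a,(320.3,207),b,(355,169.3)))
for n,c,lo,hi in[(n,c,*z) for n,c in(('scene',a),('side',b)) for z in((198,203.5),(208,214.5))]:
    P=cloud(c);m=((P[...,2]>lo)&(P[...,2]<hi)&(abs(P[...,0]-650)<140)&(abs(P[...,1]-50)<120)).astype(np.uint8)
    m=cv2.erode(m,np.ones((2,2),np.uint8));k,l,s,_=cv2.connectedComponentsWithStats(m)
    for i in range(1,k):
        if s[i,4]>15:Q=P[l==i];print(n,lo,len(Q),Q.mean(0).round(1),cv2.minAreaRect(Q[:,:2].astype(np.float32)))
# grip silhouettes: dark columns at z levels
for n,c,(u0,u1,v0,v1) in(('scene',a,(165,190,203,228)),):
    g=c['image'][v0:v1,u0:u1].max(-1)<60;ys,xs=np.nonzero(g);print(n,'grip px',xs.mean()+u0,ys.mean()+v0,len(xs),'top/bot',ys.min()+v0,ys.max()+v0)
s=arm.read_state();print(s['eef_pos'],s['orientation'])
E
```

```text
bore (array([661.81741366,   8.5874399 , 211.61957988]), np.float64(2.1502777097424506))
scene 198 678 [675.3  76.9 201.4] ((665.3430786132812, 75.13139343261719), (128.11746215820312, 56.23586654663086), 18.979219436645508)
scene 208 116 [664.1   7.5 211.9] ((662.3456420898438, 6.540874481201172), (33.491493225097656, 33.56373977661133), 20.974628448486328)
side 198 254 [661.8  66.9 201.1] ((657.864013671875, 69.74702453613281), (132.7072296142578, 52.903076171875), 17.28011703491211)
side 208 39 [6.532e+02 3.000e-01 2.114e+02] ((655.785888671875, 1.5801334381103516), (29.495452880859375, 27.98783302307129), 15.178672790527344)
scene grip px 177.27004219409284 214.9493670886076 237 top/bot 203 227
[195.50240767 619.29995745 230.14136345] [-89.99067053   0.11338847  72.47697366]
```

```bash
cat >> h.py <<'E'
def go(x,y,z,yaw=None):
    s=arm.read_state();w=np.radians(s['orientation'][2]);d=np.array([x,y,z])-s['eef_pos']
    t=np.array([np.cos(w)*d[0]+np.sin(w)*d[1],-d[2],-np.sin(w)*d[0]+np.cos(w)*d[1]])
    print('shift',(t/300).round(4),'turn',None if yaw is None else round(((yaw-s['orientation'][2]+180)%360-180)/-45,3),'now',s['eef_pos'].round(1),s['orientation'].round(2),'t',round(s['time'],2),'gap',round(s['finger_gap'],3),'F',s['wrist_force'].round(1))
E
python3 -c "
from h import *
go(541,-284.5,330,108)"
```

```text
shift [-2.5261 -0.3329 -2.0053] turn -0.789 now [195.5 619.3 230.1] [-89.99   0.11  72.48] t 0.1 gap 1.002 F [ 0.  -0.7 -0. ]
```

```bash
python3 -m handwheel '[[[0,-0.4,0],0,1],[[0,-0.4,0],0,1],[[-0.85,-0.4,-0.67],0,1],[[-0.85,-0.4,-0.67],0,1],[[-0.85,-0.4,-0.67],0,1],[[-0.85,-0.4,-0.67],0,1],[[-0.85,-0.4,-0.67],0,1],[[-0.85,-0.4,-0.67],0,1],[[-0.85,-0.4,-0.67],0,1],[[-0.85,-0.4,-0.67],0,1],[[-0.85,-0.4,-0.67],0,1]]'
python3 -m handwheel '[[[-0.85,0,-0.67],0,1],[[-0.85,0,-0.67],0,1],[[-0.85,0,-0.67],0,1],[[-0.85,0,-0.67],0,1],[[-0.85,0,-0.67],0,1],[[-0.85,0,-0.67],0,1],[[-0.85,0,-0.67],0,1],[[-0.85,0,-0.67],0,1],[[-0.85,0,-0.67],0,1],[[-0.85,0,-0.67],0,1]]'
python3 -m handwheel '[[[-0.82,0,-0.66],-0.79,1],[[-0.82,0,-0.66],-0.79,1],[[-0.82,0,-0.66],-0.79,1],[[-0.82,0,-0.66],-0.79,1],[[-0.82,0,-0.66],-0.79,1],[[-0.82,0,-0.66],-0.79,1],[[-0.82,0,-0.66],-0.79,1],[[-0.82,0,-0.66],-0.79,1],[[-0.82,0,-0.66],-0.79,1],[[-0.82,0,-0.66],-0.79,1]]'
python3 - <<'E'
from h import *
c=grab('wrist');cv2.imwrite('pics/w1.png',c['image']);print(c['T'].round(2).tolist())
go(541,-284.5,330,108)
E
```

```text
time: 1.02
eef_pos: [312.3, 312.1, 352.3]
orientation: [-90.2, -0.0, 72.1]
wrist_force: [0.1, 1.2, -0.3]
finger_gap: 1.0
time: 1.85
eef_pos: [425.7, 11.3, 350.5]
orientation: [-89.9, -0.0, 72.3]
wrist_force: [-0.4, 0.0, 0.7]
finger_gap: 0.998
time: 2.68
eef_pos: [541.0, -281.5, 349.7]
orientation: [-89.9, -0.2, 108.0]
wrist_force: [0.2, 0.7, -0.3]
finger_gap: 1.002
[[-0.31, -0.9, -0.31, 459.54], [0.95, -0.29, -0.11, -308.39], [0.0, -0.33, 0.95, 492.94], [0.0, 0.0, 0.0, 1.0]]
shift [-0.0128  0.0681  0.0036] turn 0.002 now [ 540.8 -280.5  350.4] [-89.96  -0.11 108.09] t 2.73 gap 1.002 F [-0.8  0.6  0.3]
```

View pics/w1.png

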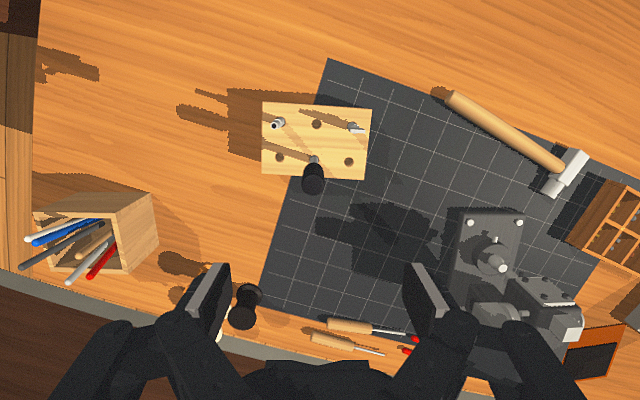

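Wrist: grip top about (313,187), rod (314,160), block corners (262,102)–(372,180), other punches at (278,123) and (357,128); press at right.

```bash
python3 - <<'E'
from h import *
c=load('wrist');P=cloud(c)
m=(P[...,2]>135)&(P[...,2]<215)&(np.mgrid[:400,:640][0]<230)&(abs(np.mgrid[:400,:640][1]-313)<25)
Q=P[m];v,u=np.nonzero(m);print(len(Q),u.min(),u.max(),v.min(),v.max(),Q[:,2].max())
t=Q[Q[:,2]>Q[:,2].max()-5];print('top',t.mean(0),cv2.minEnclosingCircle(t[:,:2].astype(np.float32)),len(t))
for lo in(140,155,170):
    q=Q[(Q[:,2]>lo)&(Q[:,2]<lo+15)];
    if len(q):print(lo,q.mean(0))
m=(P[...,2]>207)&(P[...,2]<215)&(np.mgrid[:400,:640][0]<340)&(np.mgrid[:400,:640][1]>440)
k,l,s,_=cv2.connectedComponentsWithStats(m.astype(np.uint8))
for i in range(1,k):
    if s[i,4]>30:q=P[l==i];print('sock',s[i],q.mean(0),cv2.minAreaRect(q[:,:2].astype(np.float32)))
E
```

```text
629 301 324 163 195 197.43904886184146
top [ 540.00438129 -285.33781014  195.23638272] ((540.2741088867188, -285.2016906738281), 11.826650619506836) 394
140 [ 531.2939434 -287.435293   147.8563388]
155 [ 531.92002562 -287.6701075   162.82031298]
170 [ 531.32690761 -287.91793174  177.53680725]
sock [552 317  25  19 160] [608.07329784  54.11031978 211.0927218 ] ((608.042236328125, 54.70872497558594), (17.67516326904297, 30.461509704589844), 65.81484985351562)
```

```bash
python3 -c "
from h import *
go(540.2,-285.2,146,108)"
```

```text
shift [-0.0141  0.6814  0.0069] turn 0.002 now [ 540.8 -280.5  350.4] [-89.96  -0.11 108.09] t 2.73 gap 1.002 F [-0.8  0.6  0.3]
```

```bash
python3 -m handwheel '[[[-0.014,0,0.007],0,1],[[-0.014,0.12,0.007],0,1],[[-0.014,0.25,0.007],0,1],[[-0.014,0.38,0.007],0,1],[[-0.014,0.48,0.007],0,1],[[-0.014,0.57,0.007],0,1],[[-0.014,0.63,0.007],0,1],[[-0.014,0.681,0.007],0,1],[[-0.014,0.681,0.007],0,1],[[-0.014,0.681,0.007],0,1]]'
python3 -m handwheel '[[[0,0,0],0,0.15],[[0,0,0],0,0.1],[[0,0,0],0,0.1],[[0,0,0],0,0.1],[[0,0,0],0,0],[[0,0,0],0,0],[[0,0,0],0,0],[[0,0,0],0,0]]'
python3 -c "
from h import *
go(540.2,-285.2,146,108)"
```

```text
time: 3.57
eef_pos: [539.4, -284.9, 147.0]
orientation: [-90.0, -0.0, 108.1]
wrist_force: [0.2, 0.5, 0.6]
finger_gap: 0.995
time: 4.23
eef_pos: [540.0, -286.5, 148.0]
orientation: [-90.1, 0.0, 108.0]
wrist_force: [-1.2, 1.6, 4.1]
finger_gap: 0.268
shift [ 0.0039  0.0066 -0.0021] turn 0.001 now [ 540.  -286.5  148. ] [-9.0050e+01  3.0000e-02  1.0802e+02] t 4.23 gap 0.268 F [-1.2  1.6  4.1]
```

```bash
python3 -m handwheel '[[[0,-0.03,0],0,0],[[0,-0.08,0],0,0],[[0,-0.14,0],0,0],[[0,-0.22,0],0,0],[[0,-0.31,0],0,0],[[0,-0.41,0],0,0],[[0,-0.52,0],0,0],[[0,-0.62,0],0,0],[[0,-0.7,0],0,0],[[0,-0.75,0],0,0],[[0,-0.75,0],0,0]]'
python3 -c "
from h import *
go(655,-60,372,108)"
```

```text
time: 5.15
eef_pos: [540.4, -287.1, 376.3]
orientation: [-90.2, 0.3, 108.0]
wrist_force: [-0.2, 0.1, -1.0]
finger_gap: 0.265
shift [ 0.6015  0.0142 -0.5974] turn 0.0 now [ 540.4 -287.1  376.3] [-90.22   0.29 108.02] t 5.15 gap 0.265 F [-0.2  0.1 -1. ]
```

```bash
python3 -m handwheel '[[[0.1,0,-0.1],0,0],[[0.2,0,-0.2],0,0],[[0.3,0,-0.3],0,0],[[0.4,0,-0.4],0,0],[[0.47,0,-0.47],0,0],[[0.53,0,-0.53],0,0],[[0.57,0,-0.57],0,0],[[0.6,0,-0.6],0,0],[[0.6,0,-0.6],0,0],[[0.6,0,-0.6],0,0],[[0.6,0,-0.6],0,0]]'
python3 - <<'E'
from h import *
for n in('scene','side','wrist'):grab(n)
go(655,-60,372,108)
a=load('scene')['image'][60:260,220:460];b=load('side')['image'][40:240,250:490];w=load('wrist')['image']
cv2.imwrite('pics/c2.png',np.vstack([np.hstack([cv2.resize(x,(400,333),interpolation=cv2.INTER_CUBIC) for x in(a,b)]),np.hstack([cv2.resize(w[0:400,0:640],(400,250)),cv2.resize(w[150:350,220:540],(400,250))])]))
E
```

```text
time: 6.07
eef_pos: [654.6, -60.4, 371.0]
orientation: [-89.9, -0.0, 108.0]
wrist_force: [-1.0, -0.0, -2.0]
finger_gap: 0.268
shift [ 0.0018  0.0001 -0.0018] turn -0.001 now [654.7 -60.7 372. ] [-8.9990e+01  1.0000e-02  1.0793e+02] t 6.22 gap 0.265 F [-0.6  0.6 -2.5]
```

View pics/c2.png

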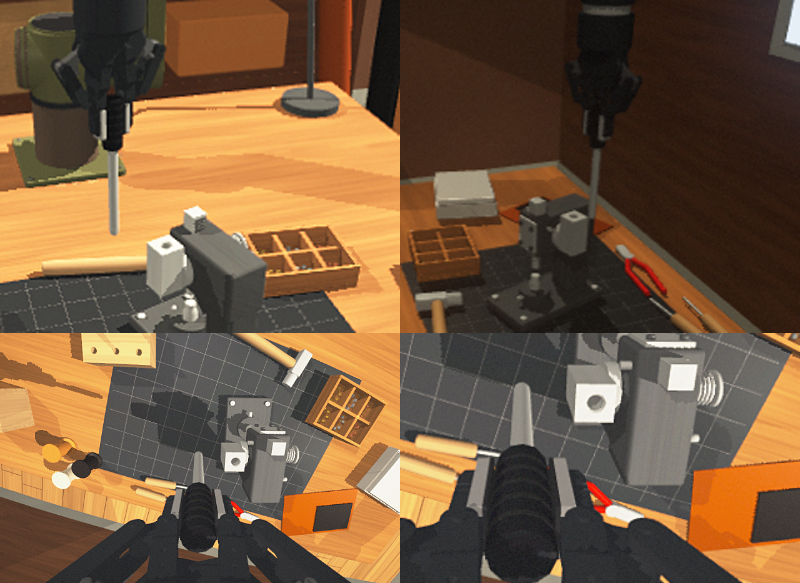

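Combined view: bar hangs straight in the gripper; foot at scene ≈(288.4,200.5), side ≈(365.8,171), wrist ≈(317.6,194); bore at wrist ≈(377.6,206).

```bash
python3 - <<'E'
from h import *
a,b,w=load('scene'),load('side'),load('wrist')
T=w['T'];P=cloud(w)
print('foot tri scene/side',tri(a,(288.4,200),b,(365.8,171)))
print('foot wrist z238',onz(w,317.6,194,238))
g=w['image'][...,0].astype(int)
# bore: dark blob near 377,206
s=w['image'][185:230,355:400].max(-1);m=(s<150).astype(np.uint8)
k,l,st,ce=cv2.connectedComponentsWithStats(m)
for i in range(1,k):
    if 15<st[i,4]<200: print('bore',st[i],ce[i]+[355,185],onz(w,*(ce[i]+[355,185]),211))
m=((P[...,2]>207)&(P[...,2]<215));m[:170]=0;m[235:]=0;m[:,:340]=0;m[:,420:]=0
q=P[m];print('sock top',len(q),q.mean(0),cv2.minAreaRect(q[:,:2].astype(np.float32)))
m=((P[...,2]>196)&(P[...,2]<205));m[:,:370]=0;m[:,480:]=0
k,l,st,ce=cv2.connectedComponentsWithStats(m.astype(np.uint8))
for i in range(1,k):
    if st[i,4]>300:q=P[l==i];print('head',len(q),q.mean(0),cv2.minAreaRect(q[:,:2].astype(np.float32)))
# tilt: rod points wrist cloud
m=(P[...,2]>240)&(P[...,2]<310);m[:,:300]=0;m[:,335:]=0
for lo in(240,255,270,285):
    q=P[m&(P[...,2]>lo)&(P[...,2]<lo+15)];print(lo,len(q),q.mean(0) if len(q) else '')
for n,c in(('scene',a),('side',b)):
    Pc=cloud(c);R=(abs(Pc[...,0]-655)<30)&(abs(Pc[...,1]+60)<30)
    for lo in(238,255,270,285):
        q=Pc[R&(Pc[...,2]>lo)&(Pc[...,2]<lo+15)];print(n,lo,len(q),np.median(q,0) if len(q) else '')
    q=Pc[R&(Pc[...,2]>215)];print('minz',np.sort(q[:,2])[:4])
E
```

```text
foot tri scene/side (array([659.30045864, -59.89471453, 238.62245763]), np.float64(3.826388268752347))
foot wrist z238 [655.68221628 -58.81779909 238.        ]
bore [15 15 13 12 93] [375.38709677 204.55913978] [656.01396776   5.99232944 211.        ]
sock top 930 [656.82754624   6.3402576  211.44313484] ((657.453369140625, 6.742021560668945), (35.14387130737305, 34.65830993652344), 17.167980194091797)
head 4874 [659.119826    73.6534654  200.46570373] ((657.838134765625, 75.522705078125), (133.64834594726562, 58.86997985839844), 17.440231323242188)
240 42 [650.92409195 -61.05867619 248.91776271]
255 70 [651.01393167 -61.22578459 262.51128755]
270 85 [651.06594653 -61.25101124 277.92602959]
285 94 [651.02526782 -61.2472458  292.84840579]
scene 238 30 [661.02939167 -60.23485167 247.11104509]
scene 255 34 [662.14435535 -60.59272351 262.99199958]
scene 270 35 [661.82226511 -60.49277606 276.32442598]
scene 285 44 [661.78271658 -60.74547908 291.7259144 ]
minz [238.43622452 240.59073233 241.49232168 242.24138233]
side 238 17 [654.33023301 -63.66093259 247.41052519]
side 255 25 [653.2062795  -63.88229864 262.65759873]
side 270 25 [653.4517462  -64.01088732 277.8021468 ]
side 285 24 [653.31591158 -64.67357442 292.78467912]
minz [241.09422228 241.84235441 242.16065478 242.5907672 ]
```

```bash
python3 -c "
from h import *
go(656.4,5.7,372,107.3)"
```

```text
shift [ 2.088e-01  1.000e-04 -7.360e-02] turn 0.014 now [654.7 -60.7 372. ] [-8.9990e+01  1.0000e-02  1.0793e+02] t 6.22 gap 0.265 F [-0.6  0.6 -2.5]
```

```bash
python3 -m handwheel '[[[0.07,0,-0.025],0.014,0],[[0.14,0,-0.05],0.014,0],[[0.18,0,-0.065],0.014,0],[[0.209,0,-0.074],0.014,0],[[0.209,0.02,-0.074],0.014,0],[[0.209,0.05,-0.074],0.014,0],[[0.209,0.05,-0.074],0.014,0],[[0.209,0.05,-0.074],0.014,0]]'
python3 - <<'E'
from h import *
for n in('scene','side','wrist'):grab(n)
go(656.4,5.7,372,107.3)
a=load('scene')['image'][130:230,270:390];b=load('side')['image'][110:210,310:430];w=load('wrist')['image']
cv2.imwrite('pics/c3.png',np.hstack([cv2.resize(a,(400,333),interpolation=cv2.INTER_CUBIC),cv2.resize(b,(400,333),interpolation=cv2.INTER_CUBIC)]))
P=cloud(load('wrist'));m=(P[...,2]>225)&(P[...,2]<300);m[:,:290]=0;m[:,345:]=0
q=P[m];print('rod',len(q),np.median(q,0))
m=((P[...,2]>207)&(P[...,2]<215));m[:,:250]=0;m[:,400:]=0
v,u=np.nonzero(m);q=P[m];print('sock',len(q),u.min(),u.max(),v.min(),v.max(),cv2.minAreaRect(q[:,:2].astype(np.float32)))
E
```

```text
time: 6.88
eef_pos: [656.2, 6.1, 355.1]
orientation: [-89.8, -0.0, 107.3]
wrist_force: [0.3, 0.2, -2.2]
finger_gap: 0.265
shift [-0.0016 -0.0497  0.0019] turn 0.001 now [656.8   6.3 357.1] [-9.0000e+01  1.0000e-02  1.0735e+02] t 7.03 gap 0.264 F [-0.5 -0.  -1.2]
rod 413 [652.53773405   5.48373044 271.65963253]
sock 942 299 396 151 206 ((639.9199829101562, 33.29706573486328), (42.38129425048828, 104.80419921875), 34.13172149658203)
```

View pics/c3.png

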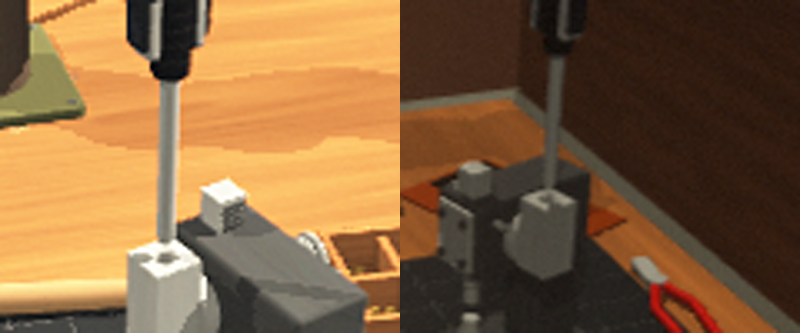

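The foot is ~12 mm over the mouth, centred on it in both views (scene crop 167 vs 167, side 550 vs 551). Descend.

```bash
python3 -m handwheel '[[[0,0.02,0],0,0],[[0,0.035,0],0,0],[[0,0.05,0],0,0],[[0,0.065,0],0,0],[[0,0.08,0],0,0],[[0,0.08,0],0,0]]'
python3 -c "
from h import *
go(656.4,5.7,300,107.3)"
```

```text
time: 7.53
eef_pos: [656.4, 6.8, 331.4]
orientation: [-89.9, -0.0, 107.4]
wrist_force: [0.0, 0.1, -3.4]
finger_gap: 0.266
shift [-0.0035  0.1045  0.0011] turn 0.002 now [656.4   6.8 331.4] [-8.9890e+01 -1.0000e-02  1.0739e+02] t 7.53 gap 0.266 F [ 0.   0.1 -3.4]
```

```bash
python3 -m handwheel '[[[0,0.02,0],0,0],[[0,0.04,0],0,0],[[0,0.06,0],0,0],[[0,0.075,0],0,0],[[0,0.09,0],0,0],[[0,0.095,0],0,0],[[0,0.095,0],0,0]]'
python3 -c "
from h import *
go(656.4,5.7,300,107.3)"
```

```text
time: 8.12
eef_pos: [656.5, 6.9, 303.6]
orientation: [-89.9, -0.0, 107.4]
wrist_force: [0.5, -1.2, -3.3]
finger_gap: 0.263
shift [-0.0036  0.012   0.0016] turn 0.002 now [656.5   6.9 303.6] [-8.994e+01 -1.000e-02  1.074e+02] t 8.12 gap 0.263 F [ 0.5 -1.2 -3.3]
```

```bash
for i in 1; do python3 -m handwheel '[[[0,0.006,0],0,0],[[0,0.012,0],0,0],[[0,0.012,0],0,0],[[0,0.012,0],0,0]]'; done
python3 -m handwheel '[[[0,0.004,0],0,0],[[0,0.006,0],0,0],[[0,0.006,0],0,0],[[0,0.006,0],0,0]]'
```

```text
time: 8.45
eef_pos: [656.7, 6.9, 300.9]
orientation: [-90.0, 0.0, 107.4]
wrist_force: [0.3, -1.0, -2.6]
finger_gap: 0.264
time: 8.78
eef_pos: [656.8, 7.0, 299.2]
orientation: [-90.0, 0.0, 107.4]
wrist_force: [-0.1, -0.8, -2.1]
finger_gap: 0.268
```

```bash
python3 -m handwheel '[[[0,0.006,0],0,0],[[0,0.006,0],0,0],[[0,0.006,0],0,0]]'
python3 -m handwheel '[[[0,0.006,0],0,0],[[0,0.006,0],0,0],[[0,0.006,0],0,0]]'
```

```text
time: 9.03
eef_pos: [657.0, 7.0, 299.0]
orientation: [-90.1, 0.0, 107.4]
wrist_force: [-1.2, -0.7, 3.8]
finger_gap: 0.264
time: 9.28
eef_pos: [657.4, 7.1, 298.9]
orientation: [-90.2, 0.1, 107.4]
wrist_force: [-3.4, -1.6, 8.9]
finger_gap: 0.268
```

Force rises with no travel at TCP 299 (foot ≈166): on the floor of the bore. Tool +z is the press's front, +y down; pull along the arc, in parts.

```bash
python3 -m handwheel '[[[0,0.001,0.025],0,0],[[0,0.0025,0.05],0,0],[[0,0.006,0.075],0,0],[[0,0.01,0.0993],0,0],[[0,0.016,0.124],0,0],[[0,0.0223,0.1478],0,0],[[0,0.031,0.172],0,0],[[0,0.0395,0.1947],0,0],[[0,0.0395,0.1947],0,0]]'
python3 - <<'E'
from h import *
for n in('scene','side'):grab(n)
go(657,7,299,107.4)
s=arm.read_state();p=s['eef_pos']+[0,0,19]-np.array([657.2,6.6,165]);f=np.array([-.954,-.299,0]);print('angle',np.arctan2(p@f,p[2]),'r',np.hypot(p@f,p[2]),'lat',p@[.299,-.954,0],'T',s['torque'])
a=load('scene')['image'][80:230,250:430];b=load('side')['image'][80:230,270:450]
cv2.imwrite('pics/c4.png',np.hstack([cv2.resize(x,(400,333),interpolation=cv2.INTER_CUBIC) for x in(a,b)]))
E
```

```text
time: 10.03
eef_pos: [603.3, -10.1, 286.9]
orientation: [-90.6, 0.1, 107.4]
wrist_force: [5.1, 0.4, 5.3]
finger_gap: 0.269
shift [ 0.0009 -0.0398 -0.1866] turn -0.0 now [603.6 -10.  287.1] [-90.6    0.12 107.39] t 10.13 gap 0.26 F [4. 0. 6.]
angle 0.37820015105838445 r 151.79088531068356 lat -0.1806115653866547 T [ 0.08474602 -0.9935595  -0.07563294]
```

View pics/c4.png

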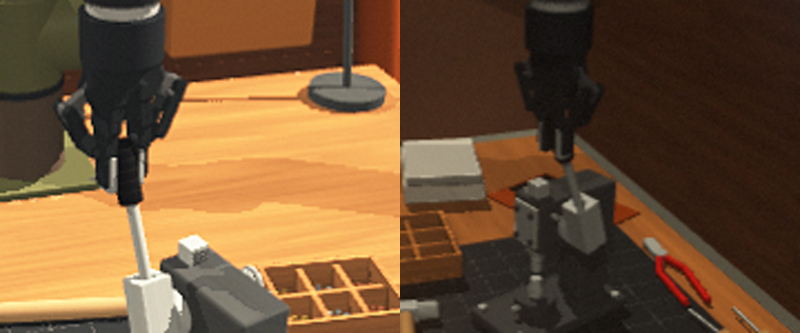

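The socket is turning with the bar seated and the pads slipping round the grip as planned (bar (140,240), socket (148,300) in the scene crop). Continue.

```bash
python3 -m handwheel '[[[0,0.0217,0.045],0,0],[[0,0.0478,0.0876],0,0],[[0,0.0781,0.1274],0,0],[[0,0.095,0.146],0,0],[[0,0.1121,0.164],0,0],[[0,0.131,0.181],0,0],[[0,0.1497,0.197],0,0],[[0,0.17,0.212],0,0],[[0,0.19,0.226],0,0],[[0,0.19,0.226],0,0]]'
cat >> h.py <<'E'
def ang():
    s=arm.read_state();p=s['eef_pos']+[0,0,19]-np.array([657.2,6.6,165]);f=np.array([-.954,-.299,0]);A=np.arctan2(p@f,p[2])
    t=np.cos(A)*f-np.sin(A)*np.array([0,0,1.]);r=np.sin(A)*f+np.cos(A)*np.array([0,0,1.]);F=s['wrist_force']
    print('angle',A.round(3),'r',np.hypot(p@f,p[2]).round(1),'lat',(p@[.299,-.954,0]).round(1),'Ftan',(F@t).round(1),'Frad',(F@r).round(1),'T',s['torque'].round(2),s['orientation'].round(2))
E
python3 -c "
from h import *
ang()"
```

```text
time: 10.97
eef_pos: [538.3, -30.7, 228.9]
orientation: [-90.4, 0.1, 107.4]
wrist_force: [2.1, -0.2, 7.6]
finger_gap: 0.266
angle 0.983 r 149.7 lat 0.0 Ftan -7.4 Frad 2.6 T [-0.03 -0.85 -0.13] [-90.44   0.12 107.36]
```

```bash
python3 -m handwheel '[[[0,0.0217,0.013],0,0],[[0,0.0434,0.0249],0,0],[[0,0.0434,0.0249],0,0],[[0,0.0434,0.0249],0,0]]'
python3 -c "
from h import *
ang()"
python3 -m handwheel '[[[0,0.0117,0.0055],0,0],[[0,0.0228,0.0108],0,0],[[0,0.0228,0.0108],0,0],[[0,0.0228,0.0108],0,0]]'
python3 -c "
from h import *
ang()"
```

```text
time: 11.3
eef_pos: [531.8, -32.7, 216.2]
orientation: [-90.5, 0.1, 107.4]
wrist_force: [4.0, -0.7, 5.8]
finger_gap: 0.267
angle 1.08 r 148.9 lat 0.0 Ftan -6.8 Frad -0.5 T [ 0.06 -0.9  -0.1 ] [-90.5    0.12 107.37]
time: 11.63
eef_pos: [528.9, -33.5, 209.9]
orientation: [-90.5, 0.1, 107.4]
wrist_force: [2.7, 1.0, 7.6]
finger_gap: 0.263
angle 1.127 r 148.8 lat -0.1 Ftan -8.1 Frad 0.6 T [ 0.22 -0.73  0.03] [-9.051e+01  1.000e-01  1.074e+02]
```

```bash
python3 -m handwheel '[[[0,0.0115,0.005],0,0],[[0,0.023,0.0096],0,0],[[0,0.023,0.0096],0,0],[[0,0.023,0.0096],0,0]]'
python3 -c "
from h import *
ang()"
python3 -m handwheel '[[[0,0.012,0.0045],0,0],[[0,0.012,0.0045],0,0],[[0,0.012,0.0045],0,0]]'
python3 -c "
from h import *
ang()"
```

```text
time: 11.97
eef_pos: [526.4, -34.6, 203.4]
orientation: [-90.5, 0.1, 107.4]
wrist_force: [2.1, 0.1, 7.8]
finger_gap: 0.266
angle 1.174 r 148.7 lat 0.2 Ftan -7.9 Frad 1.2 T [ 0.06 -0.73 -0.09] [-90.53   0.14 107.37]
time: 12.22
eef_pos: [525.1, -35.0, 199.8]
orientation: [-90.5, 0.1, 107.4]
wrist_force: [2.8, -0.1, 8.9]
finger_gap: 0.266
angle 1.2 r 148.5 lat 0.2 Ftan -9.3 Frad 0.8 T [ 0.09 -0.72 -0.1 ] [-90.53   0.15 107.36]
```

```bash
python3 -m handwheel '[[[0,0.012,0.0045],0,0],[[0,0.012,0.0045],0,0],[[0,0.012,0.0045],0,0]]'
python3 - <<'E'
from h import *
ang()
for n in('scene','side'):grab(n)
a=load('scene')['image'][150:270,260:404];b=load('side')['image'][130:250,270:414]
cv2.imwrite('pics/c5.png',np.hstack([cv2.resize(x,(400,333),interpolation=cv2.INTER_CUBIC) for x in(a,b)]))
Q=[]
for n in('scene','side'):
    P=cloud(load(n));f=np.array([-.954,-.299,0]);l=np.array([.299,-.954,0]);D=P-np.array([657.2,6.6,165]);x=D@f;y=D@l;z=D[...,2]
    m=(abs(y)<14)&(np.hypot(x,z)<115)&(np.hypot(x,z)>52)&(z>5);print(n,'rod',m.sum())
    if m.sum()>10:
        vx,vz,x0,z0=cv2.fitLine(np.stack([x[m],z[m]],1).astype(np.float32),cv2.DIST_HUBER,0,.01,.01).ravel();print('rod angle',np.arctan2(abs(vx),abs(vz)),x0,z0)
E
```

```text
time: 12.47
eef_pos: [524.2, -35.4, 196.4]
orientation: [-90.6, 0.2, 107.4]
wrist_force: [3.1, 0.6, 7.9]
finger_gap: 0.265
angle 1.224 r 148.3 lat 0.3 Ftan -8.5 Frad -0.3 T [ 0.04 -0.89 -0.1 ] [-90.58   0.15 107.36]
scene rod 136
rod angle 1.1841213 72.97489 39.658916
side rod 72
rod angle 1.1837276 74.92735 36.743122
```

View pics/c5.png

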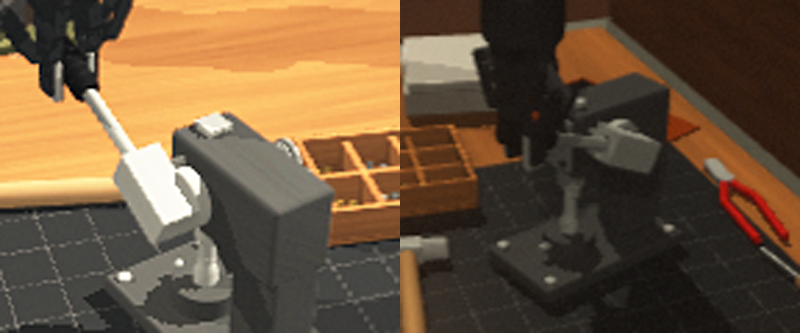

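```bash
cat > chk.py <<'E'
from h import *
ang()
f=np.array([-.954,-.299,0]);l=np.array([.299,-.954,0])
for n in('scene','side'):
    P=cloud(grab(n));D=P-np.array([657.2,6.6,165]);x=D@f;y=D@l;z=D[...,2]
    best=None
    for th in np.arange(.95,1.3,.005):   # rotate into socket frame: along (sin,cos), upper normal (-cos,sin)
        a=x*np.sin(th)+z*np.cos(th);b=-x*np.cos(th)+z*np.sin(th)
        m=(abs(y)<13)&(a>-5)&(a<42)&(b>10)&(b<24)
        if m.sum()>20:
            A=np.stack([a[m],np.ones(m.sum())],1);s=np.linalg.lstsq(A,b[m],rcond=None)[0]
            if best is None or abs(s[0])<abs(best[1]):best=(th,s[0],s[1],m.sum())
    print(n,'socket upper face: angle,slope,dist,n',best)
    m=(abs(y)<10)&(np.hypot(x,z)<108)&(np.hypot(x,z)>56)&(z>5)
    vx,vz,x0,z0=cv2.fitLine(np.stack([x[m],z[m]],1).astype(np.float32),cv2.DIST_HUBER,0,.01,.01).ravel();print(' rod',np.arctan2(abs(vx),abs(vz)).round(3),x0,z0)
    R=P-np.array([613,59,0]);m=(abs(R[...,0])<16)&(abs(R[...,1])<16)&(R[...,2]>201.5)&(R[...,2]<226);q=P[m][:,2]
    print(' ram top',m.sum(),np.percentile(q,[50,90]) if m.any() else '')
E
python3 chk.py
```

```text
angle 1.224 r 148.3 lat 0.3 Ftan -8.7 Frad 0.1 T [ 0.11 -0.86 -0.17] [-90.57   0.15 107.36]
scene socket upper face: angle,slope,dist,n (np.float64(1.09), np.float64(-0.0002966616799001851), np.float64(19.18963639634305), np.int64(218))
 rod 1.197 71.50271 39.009224
 ram top 96 [207.02738378 208.72007506]
side socket upper face: angle,slope,dist,n (np.float64(1.2750000000000004), np.float64(-0.0016316642920472582), np.float64(19.985456588986544), np.int64(21))
 rod 1.192 74.05527 36.20307
 ram top 22 [204.98298631 208.19515953]
```

```bash
python3 -m handwheel '[[[0,0.012,0.004],0,0],[[0,0.024,0.007],0,0],[[0,0.024,0.007],0,0],[[0,0.024,0.007],0,0]]'
cat >> chk.py <<'E'
# grip lower end: along-bar distance from pivot where dark grip begins (thickness jump)
for n in('scene','side'):
    c=load(n);P=cloud(c);D=P-np.array([657.2,6.6,165]);x=D@f;y=D@l;z=D[...,2];V=c['image'].max(-1);a=x*np.sin(1.18)+z*np.cos(1.18);b=-x*np.cos(1.18)+z*np.sin(1.18)
    for lo in range(84,140,6):
        m=(abs(y)<14)&(abs(b)<25)&(a>=lo)&(a<lo+6);print(n,lo,m.sum(),np.median(V[m]) if m.any() else '',np.ptp(y[m]).round(1) if m.any() else '',np.median(b[m]).round(1) if m.any() else '')
E
python3 chk.py
```

```text
time: 13.0
eef_pos: [523.8, -36.2, 193.3]
orientation: [-90.8, 0.3, 107.4]
wrist_force: [-0.8, 0.8, 22.4]
finger_gap: 0.266
angle 1.245 r 147.9 lat 0.9 Ftan -21.1 Frad 7.7 T [ 0.29 -0.23 -0.12] [-90.81   0.27 107.38]
scene socket upper face: angle,slope,dist,n (np.float64(1.1), np.float64(0.002105592888032022), np.float64(19.37450677263314), np.int64(215))
 rod 1.199 72.35848 37.782047
 ram top 98 [206.79603915 208.38778513]
side socket upper face: angle,slope,dist,n (np.float64(1.2350000000000003), np.float64(0.0017366330961159845), np.float64(19.88581337951546), np.int64(21))
 rod 1.246 73.52274 34.53099
 ram top 20 [204.59703587 208.0689283 ]
scene 84 12 225.5 10.3 7.0
scene 90 14 187.5 8.6 7.0
scene 96 12 188.0 9.7 7.4
scene 102 12 232.0 11.3 7.0
scene 108 9 182.0 7.1 7.1
scene 114 39 47.0 21.2 7.7
scene 120 25 29.0 21.6 10.1
scene 126 26 31.0 20.8 11.8
scene 132 27 34.0 20.3 11.5
scene 138 26 37.5 25.2 10.8
side 84 9 63.0 6.3 4.0
side 90 3 62.0 6.2 3.0
side 96 8 62.0 6.9 4.3
side 102 6 60.5 3.6 2.0
side 108 7 53.0 3.4 4.2
side 114 0   
side 120 7 23.0 7.1 -0.7
side 126 8 22.0 3.5 2.2
side 132 3 25.0 1.0 2.0
side 138 3 25.0 2.9 -21.7
```

The force now climbs (21 N against the spring's ~8) with little travel: at the stop. Grip's lower end sits ~117 mm from the pivot (119 when fully home), socket ≈1.10 rad. Hold half a second and do one last look.

```bash
python3 -m handwheel '[[[0,0,0],0,0],[[0,0,0],0,0],[[0,0,0],0,0],[[0,0,0],0,0],[[0,0,0],0,0],[[0,0,0],0,0]]'
python3 chk.py | head -7; python3 - <<'E'
from h import *
a=load('scene')['image'][130:290,130:450];b=grab('wrist')['image']
cv2.imwrite('pics/c6.png',np.vstack([cv2.resize(a,(600,300),interpolation=cv2.INTER_CUBIC),cv2.resize(b[0:300],(600,281))]))
E
```

```text
time: 13.6
eef_pos: [523.8, -36.2, 193.3]
orientation: [-90.8, 0.3, 107.4]
wrist_force: [-1.3, 0.9, 21.5]
finger_gap: 0.267
angle 1.245 r 147.9 lat 0.9 Ftan -20.1 Frad 7.8 T [ 0.19 -0.16 -0.15] [-90.81   0.27 107.38]
scene socket upper face: angle,slope,dist,n (np.float64(1.09), np.float64(-0.0032495778064629242), np.float64(19.135018988571737), np.int64(215))
 rod 1.177 73.36721 37.937904
 ram top 100 [206.76679597 208.97335108]
side socket upper face: angle,slope,dist,n (np.float64(1.2150000000000003), np.float64(0.0038386383837497526), np.float64(19.742825381879157), np.int64(21))
 rod 1.224 73.809296 34.613438
 ram top 17 [205.3735631  207.81342757]
```

View pics/c6.png

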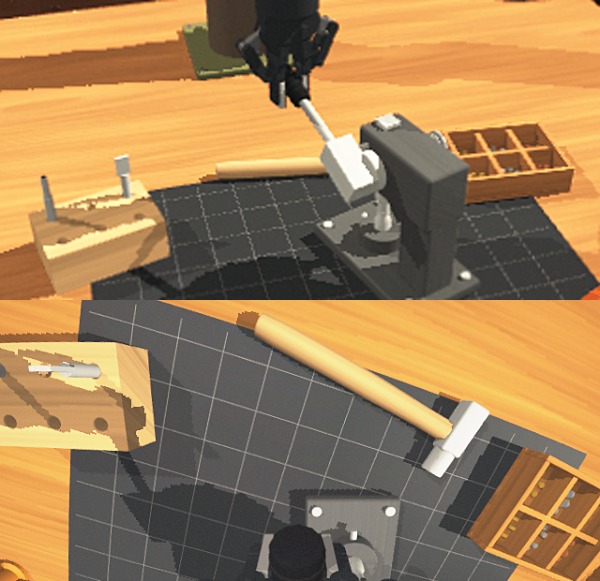

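The last pictures show the bar seated and held down, with the socket turned and the ram lowered onto the die. Both punches still stand in the block and the hammer hasn't moved. I'm handing in.

```bash
python3 -c "
from workcell import arm
print(arm.job_done())"
```

```text
the job is handed in; nothing more can be done
None
```

I lifted the lever bar out of the block, stood it home in the press's socket, pulled it over to its stop and handed the job in with the gripper still holding it there. That took about 14 s of robot time.

**Last checks**
- **At the stop:** on the last push the force on the bar rose from about 8.5 N to 20–21 N with about 3 mm of travel, and it held steady for half a second.
- **Bar seated:** in the socket the foot met the floor at about the expected depth. After the pull, the grip began about 117 mm from the pivot, against about 119 mm expected when fully home.
- **Socket angle:** the scene camera put it at 1.09–1.10 rad; the stop is at 1.10.
- **Ram:** its top dropped from about 223 mm to 207 mm. The ram meeting the die was judged from this, the stop force and the picture, not measured directly.
- **Everything else:** the punches and the hammer are where they were, and only the bar is being touched.

**Checks that disagreed**
- The side camera gave the socket angle as 1.22–1.28 rad, but from only 21 points on the face, so I did not rely on it.
- The gripper's own position implies about 1.245 rad and the bar itself reads 1.18–1.22 rad. That is more than the stated play of about 0.05 rad explains. I think the pads crept a few millimetres on the grip as it turned between them.

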